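# Take a weighed blank off the spring balance

### The job

The turning blank in the hanging tray has been weighed. Unhook the tray from the spring balance by its wooden grip, raising its eye past the tip of the deep hook before drawing it off, without straining the balance, and set it down gently, blank still in it, in the middle of the clear near part of the drying board, lying the same way as the two blanks already there. Leave those two, and the whetstone on the table, where they lie.

Things in the scene. Friction and masses are not known exactly. Their poses are not given: they have to be found in the camera images.
- balance: column spring balance, fixed to the table: grey base 125x130 mm, column 24 mm square, sliding carriage with a forward hook of 7 mm steel bar. Origin: on the table, straight below the hook's trough; its +x points from the hook to the column, so the hook's tip faces its -x. The tip's top is 30 mm above the trough and 23 mm in front of it. Over 12 N on any part, in any direction, strains it.
- column_top (a point): top of the balance's column, 226 mm above the table, 95 mm behind the trough. The hook rides on a spring (0.1 N/mm) and hangs low under load: as weight comes off, it follows the tray up, 0 to 60 mm, to an upper stop (rubber, 4 N/mm), where it parts from the eye with a step of 0 to 4 N. The stop is hidden and set anew for each job: the unloaded hook's height is unknown and must be felt.
- tray: weighing tray hung on the hook: open aluminium tray 56x150x22 mm (long along its y), a wire hanger rising from its two ends to a flat steel eye plate 5 mm thick (along x) and 32 mm wide, a wooden grip on top; with the blank 0.28 to 0.56 kg. Origin: centre of the underside; z up. At the start its axes are parallel to the balance's; the hook passes through the eye along x.
- tray_eye (a point): top edge of the slot in the tray's eye plate, 130 mm above the tray's underside; at the start it rests in the hook's trough. The slot is closed all round, 16 mm wide and 43 mm high (lower edge 87 mm above the underside). So the eye clears the hook's tip when raised more than 30 mm above the trough, and its lower edge strikes the hook from below at 36 mm.
- tray_grip (a point): centre of the tray's wooden grip, a rounded block 14 mm (tray x) x 50 mm (tray y) x 26 mm high, 190 mm above the tray's underside and 60 mm above the top of the eye's slot, on the tray's vertical centre line
- blank: pale square wood blank lying in the tray, 27x120x27 mm, long along the tray's y. Origin: centre of its underside
- drying_board: plywood board 270 mm (its x) x 200 mm (its y) x 12 mm, fixed, with two battens 10 mm high and 14 mm wide running along its x at y = -45 and +45 mm. Origin: centre of its underside. Two dark blanks lie along its y across the battens on its far (+x) half; the near (-x) half is clear.
- board_spot (a point): middle of the clear part of the drying board, at the height of the batten tops (22 mm above the table); 65 mm in -x from the board's centre; axes as the board's. The tray's long side is to lie along its y, either way round
- dry_blank_a: dark brown square blank on the drying board, 27x160x27 mm, the one nearer to the clear part, 35 mm in +x from the board's centre. Origin: centre of its underside
- dry_blank_b: black square blank on the drying board, 27x140x27 mm, the farther one, 85 mm in +x from the board's centre. Origin: centre of its underside
- stone: grey whetstone 33x68x27 mm on the table, a bystander. Origin: centre of its underside
Things that resemble listed ones, but are neither listed nor needed, are in the scene too. Leave any blue look-alike of the blank alone.

How it is judged:
By the outcome, as a careful person would: the job done as asked, in the order asked, and still so for the second after the job is handed in, with the robot touching nothing.
It also fails if it takes over 64 s, if anything falls off the work surface, if the arm or the gripper's body presses on something with over 40 N, if the wrist force passes 120 N, or if a joint passes its speed limit or range.

### The arm

A 7-joint arm with a two-finger parallel gripper is mounted at the origin on a cart in front of the work surface, level with it; the furniture and walls round the work are solid. World frame = base frame: x ahead of the robot, y to its left, z up, the work surface at z = 0. Lengths are in mm, angles in degrees, forces in N, time in s.
With the tool pointing down it reaches from about 350 to 900 mm from the base axis. Payload 7.2 kg.
Tool frame: the origin (TCP) lies at the very end of the fingers, on their centre line; the grasp point (between the pads) lies 19 mm behind it (r.grip_point_offset is the distance from the TCP to the grasp point, in mm); z points along the fingers, y is the line along which they close (so a half turn about z gives the same grasp; the last joint's range is limited). The gripper opens to 88 mm and grips with 3 to 60 N. Pads are 20 mm wide; open, the fingers measure 115 mm over their backs; the gripper's body (75 mm by 178 mm) begins 61 mm behind the grasp point.
Start: joints at [-74.381, 23.554, -0.728, 91.456, 0.321, 64.991, -4.71], TCP at [208.91, 589.056, 185.453] pointing down, gripper open.
Joint ranges: [-169.25, 169.25], [-16.82, 113.86], [-84.01, 82.57], [7.8, 145.47], [-59.2, 239.2], [7.22, 106.19], [-163.78, 163.78]. Speed limits (degrees/s): [136.94, 136.94, 172.46, 172.46, 180, 180, 180].

### API

Orientations are given as [roll, pitch, yaw] about the fixed x, y, z axes, in that order (R = Rz(yaw) Ry(pitch) Rx(roll)).
In Python, from station import r gives the robot as it stands.
- The arm moves only by the shell command python3 -m creep 'ROWS' [OPENING] [FORCE]. ROWS is JSON, a list of rows, each an object with "dp": the shift along the tool's x, y, z in units of 40 mm (1.0 is 40 mm), a list of three; "angular": the turn, a rotation vector about the tool's x, y, z in units of 6 degrees (1.0 is 6 degrees), a list of three. In form: [{"dp": [tx, ty, tz], "angular": [wx, wy, wz]}, ...]. A call has 1 to 20 rows; each row is the pose to reach, as a shift and turn from the pose commanded when the call began, along the tool's axes at that moment; what a row does not reach only later rows make up. A row lasts 1/12 s, in which the tool goes at most 41.7 mm and 7.16 degrees, less where a joint would pass 70% of its speed; a pose out of reach is approached as far as the arm can. A call with a gripper value outside its range is refused whole. OPENING is the finger opening in mm, from 0 to 87.8, set as the call begins (- or left out, the last holds). The fingers move at their own pace and stop on an object; FORCE is the grip in N (left out, the last holds). Time passes only in rows, so rows that repeat a pose let the fingers close. It gives the time, the measured TCP pose, the force, the opening and the grip force at its end, in the units of the state.
- r.read_state(): the state, without advancing time (a new reading comes with each control period).
- r.camera(name): name is "scene" or "top" or "wrist"; returns the picture (400x640x3 uint8, blue, green, red); there is no depth.
- r.get_calibration(name): a dict with "intrinsics" (3x3 intrinsics, pixels), "R" (3x3) and "t" (3): a world point X has camera coordinates R X + t. Camera axes: x right, y down, z forward; pixel columns grow to the right and rows downward; lengths in mm; the calibration is good to about 2 mm. The wrist camera is an equidistant fisheye: a pixel r from the principal point sees the ray r / f radians off the axis. A picture is of the moment at which its call begins: read the wrist's pose just before it. get_calibration takes no time and is no camera call; for the wrist camera it gives the pose at the moment of the call.
- r.sign_off(): hands the job in; it is judged then, once.
The state is a dict: "t": time; "joint_positions": joint angles; "joint_vel": joint speeds; "effort": joint torques, N m; "tcp_pos": TCP position; "tool_rot": TCP orientation; "contact_force": force on the tool from outside, world axes, zero at the start; "ft_torque": the same for the moment, N m; "width": finger opening in mm; "grasp_force": force on a finger pad.
Only numpy, scipy, OpenCV 4.12 (cv2) and the standard library are available. Lean on these libraries where they do the work, as an engineer would, in place of code of your own. Each camera call takes 0.05 s, during which the arm holds its last target. There are 200 camera calls.

## Working session

There is one attempt and no reset: what is moved stays moved. The work goes in short steps, Python scripts to look and compute and a shell command to move; the robot and the scene stay as the last step left them, time stands still between calls to the robot, and variables do not carry over. Pictures are saved under pics/ and viewed, at most 12 in all, crops included, and the job is handed in when it is done.

```bash
ls; mkdir -p pics
python3 - <<'E'
from station import r
import cv2
s=r.read_state();print(s['t'],s['tcp_pos'],s['tool_rot'],s['contact_force'],s['width'])
for n in ("scene","top"):
    cv2.imwrite(f"pics/{n}0.png",r.camera(n))
    c=r.get_calibration(n);print(n,c)
E
```

```text
pics
0.0 [208.72141925 588.51794435 184.61378793] [-1.79906993e+02  4.98966650e-03  1.60478030e+02] [0.21369523 0.15172916 0.22359615] 88.08911181383763
scene {'intrinsics': array([[395.23854359,   0.        , 323.05498138],
       [  0.        , 395.23854359, 202.71414818],
       [  0.        ,   0.        ,   1.        ]]), 'R': array([[ 0.80116443, -0.59843267, -0.00372687],
       [-0.37559849, -0.49797266, -0.78163227],
       [ 0.46589841,  0.62761578, -0.62372839]]), 't': array([-479.68832145,  305.05997925,  986.17303874])}
top {'intrinsics': array([[367.12153841,   0.        , 315.30850358],
       [  0.        , 367.12153841, 201.38196565],
       [  0.        ,   0.        ,   1.        ]]), 'R': array([[-0.02417373, -0.99969099,  0.00579248],
       [-0.99743269,  0.02372763, -0.06756495],
       [ 0.06740663, -0.00741091, -0.99769806]]), 't': array([ -30.01864182,  578.34930438, 1019.8634594 ])}
```

View pics/scene0.png

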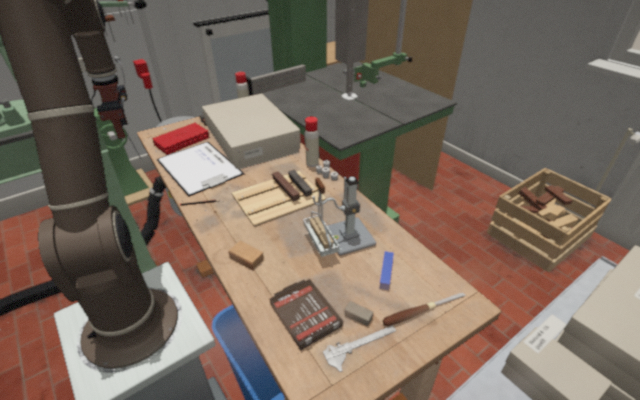

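View pics/top0.png

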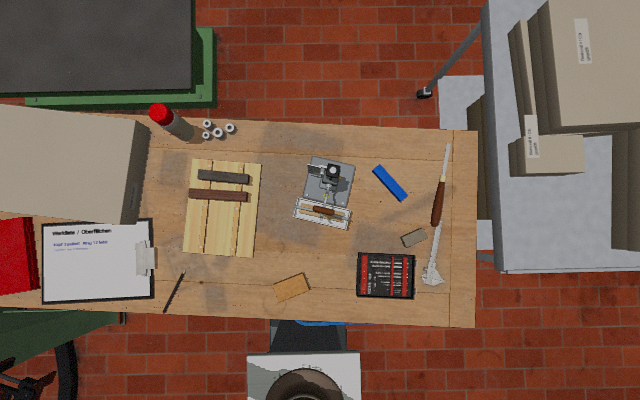

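The pictures show the balance at top (325,185) with the tray grip around (323,210), and the board at (222,208) with the dark blanks at the far side. I'll zoom in on both.

Run:
```python
import cv2,numpy as np
a=cv2.imread("pics/top0.png")[145:265,175:365]; b=cv2.imread("pics/scene0.png")[165:275,225:385]
a=cv2.resize(a,None,fx=4,fy=4,interpolation=2)[:, :]
cv2.imwrite("pics/ctop.png",a)
cv2.imwrite("pics/csc.png",cv2.resize(b,None,fx=5,fy=5,interpolation=2))
```

```text
(no output)
```

View pics/ctop.png

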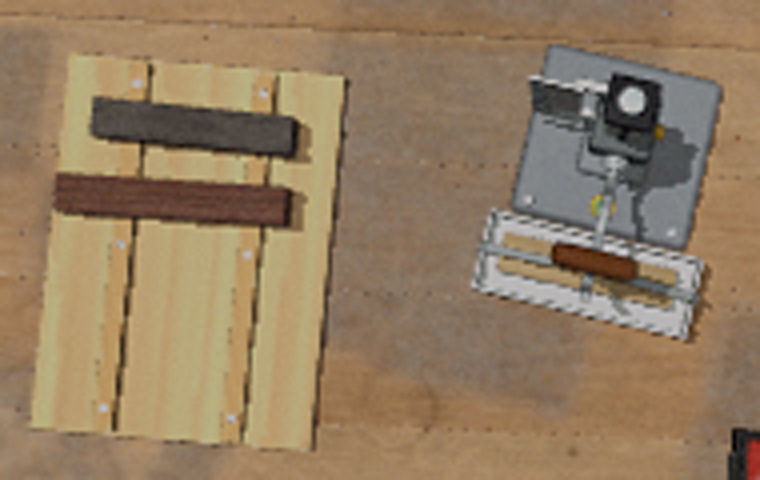

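View pics/csc.png

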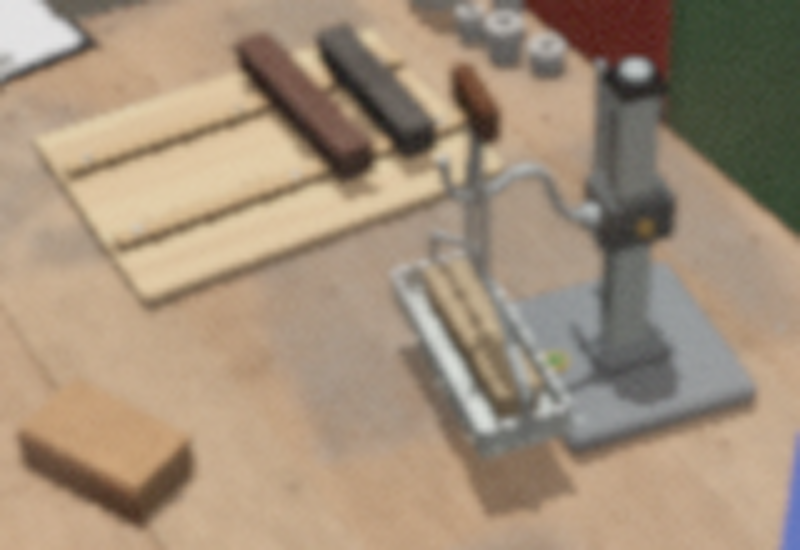

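The close-ups give me everything I need. In the top crop, the board corners are (70,53), (348,77), (313,450) and (30,428). The grip spans (552,250) to (637,275) and the column cap is at (632,100). In the scene crop, the grip is at (475,101) and the cap at (635,70).

```bash
cat > h.py <<'E'
import numpy as np
from station import r
def ray(n,p):
    c=r.get_calibration(n);K,R,t=c['intrinsics'],c['R'],np.array(c['t'])
    d=R.T@np.linalg.solve(K,[p[0],p[1],1]);return -R.T@t,d/np.linalg.norm(d)
def plane(n,p,z):
    o,d=ray(n,p);return o+d*(z-o[2])/d[2]
def tri(p1,p2,n1="top",n2="scene"):
    A=np.zeros((3,3));b=np.zeros(3);L=[ray(n1,p1),ray(n2,p2)]
    for o,d in L:
        P=np.eye(3)-np.outer(d,d);A+=P;b+=P@o
    x=np.linalg.solve(A,b);return x,[np.linalg.norm(np.cross(x-o,d)) for o,d in L]
T=lambda x,y:(x/4+175-.375,y/4+145-.375)
S=lambda x,y:(x/5+225-.4,y/5+165-.4)
E
python3 - <<'E'
from h import *
np.set_printoptions(precision=1,suppress=True)
ang=lambda a,b:np.degrees(np.arctan2(*(b-a)[1::-1]))
c=[plane("top",T(*p),12) for p in((70,53),(348,77),(313,450),(30,428))]
print("board",np.mean(c,0),c,"yaws",ang(c[3],c[0]),ang(c[2],c[1]),ang(c[1],c[0])-90,ang(c[2],c[3])-90)
g,e=tri(T(594,262),S(475,101));print("grip",g,e)
k,e=tri(T(632,100),S(635,68));print("col",k,e, plane("top",T(632,100),226))
print("yaw grip->col",ang(g,k))
z=g[2];a,b=plane("top",T(553,255),z),plane("top",T(636,270),z);print("grip yaw",ang(b,a)-90)
q=[plane("top",T(*p),12) for p in((552,45),(722,87),(690,248),(512,205))]
print("base",q,ang(q[1],q[0])-90,ang(q[2],q[1]),ang(q[3],q[0]))
for n,w in(("a",((55,180),(292,208))),("b",((93,112),(298,138)))):
    u,v=[plane("top",T(*p),40) for p in w];print(n,(u+v)/2,ang(v,u)-90)
tr=[plane("top",T(*p),g[2]-168) for p in((493,208),(706,262),(688,340),(475,288))]
print("tray",np.mean(tr,0),ang(tr[1],tr[0])-90,ang(tr[2],tr[3])-90)
E
```

```text
board [567.6 221.2  12. ] [array([711.5, 306.5,  12. ]), array([689.5, 107.5,  12. ]), array([424.6, 135.9,  12. ]), array([444.9, 335. ,  12. ])] yaws -6.114477756090429 -6.130747534735289 -6.308437188637939 -5.823129152631438
grip [543.4 -59.6 228.6] [np.float64(0.2641032889358038), np.float64(0.2641032889357855)]
col [635.4 -83.7 224.7] [np.float64(0.03866574390304912), np.float64(0.03866574390296647)] [635.2 -83.6 226. ]
yaw grip->col -14.650574989453899
grip yaw -11.62309881609086
base [array([709.3, -39.4,  12. ]), array([ 676. , -160.7,   12. ]), array([ 560.8, -134.3,   12. ]), array([594.6,  -8.1,  12. ])] -15.344691492289058 -12.93977472908567 -15.246948357522022
a [605.5 225.8  40. ] -8.115015615970051
b [653.4 210.2  40. ] -8.613496374559631
tray [542.  -61.6  60.6] -15.621650784861984 -15.080862292162195
```

```bash
python3 -m creep '[{"dp":[0,0,-3.6],"angular":[0,0,0]},{"dp":[0,0,-3.6],"angular":[0,0,0]},{"dp":[0,0,-3.6],"angular":[0,0,0]},{"dp":[-2,-1.9,-3.6],"angular":[0,0,2]},{"dp":[-13.3,-12.5,-3.6],"angular":[0,0,14.2]},{"dp":[-13.3,-12.5,-3.6],"angular":[0,0,14.2]},{"dp":[-13.3,-12.5,-3.6],"angular":[0,0,14.2]},{"dp":[-13.3,-12.5,-3.6],"angular":[0,0,14.2]},{"dp":[-13.3,-12.5,-3.6],"angular":[0,0,14.2]},{"dp":[-13.3,-12.5,-3.6],"angular":[0,0,14.2]},{"dp":[-13.3,-12.5,-3.6],"angular":[0,0,14.2]},{"dp":[-13.3,-12.5,-3.6],"angular":[0,0,14.2]},{"dp":[-13.3,-12.5,-3.6],"angular":[0,0,14.2]},{"dp":[-13.3,-12.5,-3.6],"angular":[0,0,14.2]},{"dp":[-13.3,-12.5,-3.6],"angular":[0,0,14.2]},{"dp":[-13.3,-12.5,-3.6],"angular":[0,0,14.2]},{"dp":[-13.3,-12.5,-3.6],"angular":[0,0,14.2]},{"dp":[-13.3,-12.5,-3.6],"angular":[0,0,14.2]},{"dp":[-13.3,-12.5,-3.6],"angular":[0,0,14.2]},{"dp":[-13.3,-12.5,-3.6],"angular":[0,0,14.2]}]' 50
python3 -c "
from station import r;print(r.read_state())"
```

```text
t: 1.77
tcp_pos: [533.2, -41.9, 329.1]
tool_rot: [180.0, -0.0, 75.3]
contact_force: [0.3, 1.1, 0.5]
width: 50.2
grasp_force: 0.0
{'t': 1.7667, 'joint_positions': array([-33.03696382,   9.96172825,  38.58046215,  93.22401786,
        -6.32853989,  79.01120382,  -8.36645162]), 'joint_vel': array([ 46.3185363 ,  34.83959714,  23.64215975, -31.56722759,
       -24.3874177 ,   6.19782538,  71.63035234]), 'effort': array([-3.79030645e+00, -4.17445171e+01,  3.58225688e+00, -2.86286026e+01,
        9.17962734e-01, -1.38461331e-02, -2.05886409e+00]), 'tcp_pos': array([533.24137715, -41.93947852, 329.12950208]), 'tool_rot': array([ 1.79990866e+02, -2.07861397e-02,  7.53039160e+01]), 'contact_force': array([0.33812167, 1.10081192, 0.51969178]), 'ft_torque': array([-0.02047071,  0.02427338, -0.03728845]), 'grasp_force': 0.0, 'width': 50.21610661838893}
```

```bash
python3 -m creep '[{"dp":[0,0,0],"angular":[0,0,0]},{"dp":[0,0,0],"angular":[0,0,0]},{"dp":[0,0,0],"angular":[0,0,0]},{"dp":[0,0,0],"angular":[0,0,0]},{"dp":[0,0,0],"angular":[0,0,0]}]'
python3 - <<'E'
from h import *
import cv2
c=r.get_calibration("wrist");print(c)
im=r.camera("wrist");cv2.imwrite("pics/w1.png",im)
np.savez("w1.npz",R=c['R'],t=c['t'],K=c['intrinsics'])
E
```

```text
t: 2.18
tcp_pos: [532.6, -38.4, 329.0]
tool_rot: [-180.0, -0.0, 75.4]
contact_force: [-0.5, 0.7, -0.6]
width: 50.0
grasp_force: 0.0
{'intrinsics': array([[309.70691629,   0.        , 317.54759805],
       [  0.        , 309.70691629, 203.12544666],
       [  0.        ,   0.        ,   1.        ]]), 'R': array([[ 9.67948915e-01, -2.51145368e-01, -9.49555586e-04],
       [-2.39588796e-01, -9.24528890e-01,  2.96384108e-01],
       [-7.53133874e-02, -2.86657173e-01, -9.55068353e-01]]), 't': array([-524.03665861,   13.16031362,  557.60940264])}
```

View pics/w1.png

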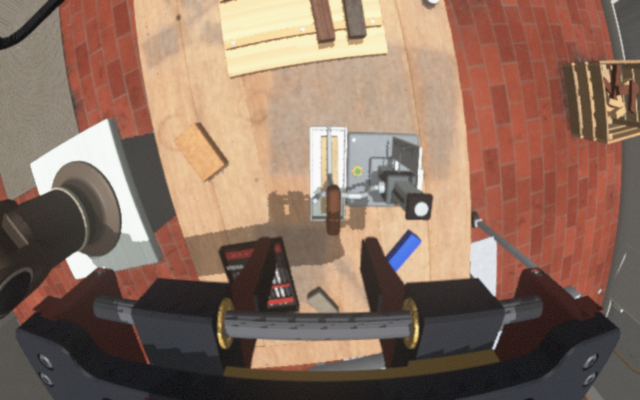

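The wrist view shows the brown grip at (334,186) to (334,235) between the fingers, the column cap at (418,206), and the tray at (311,127) to (348,218). I'll compute the grip position and yaw from this.

Run:
```python
import numpy as np,cv2
f=np.load("w1.npz");K,R,t=f['K'],f['R'],f['t'];im=cv2.imread("pics/w1.png")
def P(p,z):
    x=(np.array(p)-K[:2,2])/K[0,0];th=np.linalg.norm(x);d=R.T@np.r_[np.sin(th)*x/th,np.cos(th)];o=-R.T@t
    return o+d*(z-o[2])/d[2]
np.set_printoptions(precision=1,suppress=True)
h=cv2.cvtColor(im,cv2.COLOR_BGR2HSV);m=((h[...,0]<15)&(h[...,1]>130)&(h[...,2]>40)).astype(np.uint8);m[:, :318]=0;m[:,350:]=0;m[:178]=0;m[240:]=0
n,l,s,c=cv2.connectedComponentsWithStats(m);i=1+s[1:,4].argmax();print(s[i],c[i])
q=np.argwhere(l==i)[:,::-1].astype(float)
w=np.array([P(p,235) for p in q]);print("grip",(w.min(0)+w.max(0))/2,w.mean(0))
u,S,v=np.linalg.svd(w[:,:2]-w[:,:2].mean(0));a=v[0];print("yaw",np.degrees(np.arctan2(a[1],a[0]))%180-90)
g=w.mean(0);k=P((418,206),226);print("col",k,np.degrees(np.arctan2(*(k-g)[1::-1])),np.linalg.norm((k-g)[:2]))
```

```text
[331 206   1   1   1] [331. 206.]
grip [541.5 -53.8 235. ] [541.5 -53.8 235. ]
yaw -90.0
col [631.  -80.1 226. ] -16.367773868259295 93.31611512189491
```

Run:
```python
import numpy as np,cv2
f=np.load("w1.npz");K,R,t=f['K'],f['R'],f['t'];im=cv2.imread("pics/w1.png")
def P(p,z):
    x=(np.array(p)-K[:2,2])/K[0,0];th=np.linalg.norm(x);d=R.T@np.r_[np.sin(th)*x/th,np.cos(th)];o=-R.T@t
    return o+d*(z-o[2])/d[2]
np.set_printoptions(precision=1,suppress=True)
print(im[211,326:344].tolist())
b=im.astype(int);m=((b[...,2]>1.6*b[...,0])&(b[...,2]<135)).astype(np.uint8);m[:, :318]=0;m[:,350:]=0;m[:178]=0;m[242:]=0
n,l,s,c=cv2.connectedComponentsWithStats(m);i=1+s[1:,4].argmax();print(s[i],c[i])
q=np.argwhere(l==i)[:,::-1].astype(np.float32);rc=cv2.minAreaRect(q);print(rc)
w=np.array([P(p,235) for p in q]);print("grip",(w.min(0)+w.max(0))/2,w.mean(0))
u,S,v=np.linalg.svd(w[:,:2]-w[:,:2].mean(0));a=v[0];print("yaw",np.degrees(np.arctan2(a[1],a[0]))%180-90)
g=w.mean(0);k=P((418,206),226);print("col",k,np.degrees(np.arctan2(*(k-g)[1::-1])),np.linalg.norm((k-g)[:2]))
```

```text
[[73, 91, 108], [56, 71, 90], [50, 68, 92], [52, 67, 92], [57, 72, 101], [62, 80, 117], [63, 86, 128], [62, 85, 127], [65, 85, 127], [63, 84, 125], [61, 81, 122], [58, 77, 112], [54, 69, 96], [62, 75, 93], [98, 107, 114], [137, 144, 142], [137, 143, 140], [140, 145, 145]]
[326 188  15  50 538] [333.2 212.2]
((332.8878173828125, 212.5746307373047), (49.06568908691406, 13.394533157348633), 88.36341857910156)
grip [542.  -62.3 235. ] [542. -61. 235.]
yaw -13.460251721880866
col [631.  -80.1 226. ] -12.158680986092554 91.03605394549099
```

```bash
python3 -m creep '[{"dp":[-0.47,0.38,0],"angular":[0,0,0]},{"dp":[-0.47,0.38,0.3],"angular":[0,0,0]},{"dp":[-0.47,0.38,0.8],"angular":[0,0,0]},{"dp":[-0.47,0.38,1.3],"angular":[0,0,0]},{"dp":[-0.47,0.38,1.8],"angular":[0,0,0]},{"dp":[-0.47,0.38,2.2],"angular":[0,0,0]},{"dp":[-0.47,0.38,2.5],"angular":[0,0,0]},{"dp":[-0.47,0.38,2.75],"angular":[0,0,0]},{"dp":[-0.47,0.38,2.97],"angular":[0,0,0]},{"dp":[-0.47,0.38,2.97],"angular":[0,0,0]},{"dp":[-0.47,0.38,2.97],"angular":[0,0,0]},{"dp":[-0.47,0.38,2.97],"angular":[0,0,0]}]'
python3 - <<'E'
from h import *
import cv2
a=cv2.imwrite("pics/w2.png",r.camera("wrist"))
b=r.camera("scene")[150:275,225:400];w=cv2.imread("pics/w2.png")[150:350,180:460]
cv2.imwrite("pics/m2.png",np.hstack([cv2.resize(b,(420,300)),cv2.resize(w,(380,300))]))
E
```

```text
t: 3.23
tcp_pos: [543.3, -62.1, 210.9]
tool_rot: [179.9, -0.0, 75.3]
contact_force: [0.5, 0.5, 0.1]
width: 49.9
grasp_force: 0.0
```

View pics/m2.png

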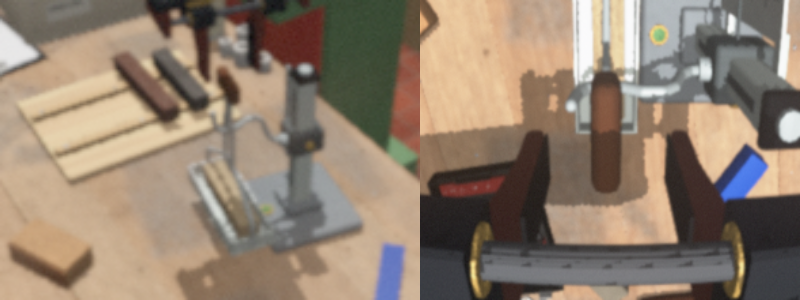

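The fingers straddle the grip along its thickness. They look high or off along its length, so I'll check by projecting known points into both views.

Run:
```python
from h import *
np.set_printoptions(precision=1,suppress=True)
s=r.read_state();p=s['tcp_pos'];print(p,r.grip_point_offset)
c=r.get_calibration("wrist");w=r.get_calibration("scene")
y=np.radians(-14.8);ey=np.array([-np.sin(y),np.cos(y),0]);ex=np.array([np.cos(y),np.sin(y),0])
def fw(X):
    X=c['R']@X+c['t'];th=np.arctan2(np.hypot(*X[:2]),X[2]);return (X[:2]/np.hypot(*X[:2])*th*c['intrinsics'][0,0]+c['intrinsics'][:2,2]-[180,150])*[380/280,1.5]
def fs(X):
    X=w['R']@X+w['t'];q=w['intrinsics']@X;return (q[:2]/q[2]-[225,150])*2.4
G=p+[0,0,19]
for n,X in dict(tcp=p,gp=G,topend_far=G+25*ey+[0,0,13],topend_near=G-25*ey+[0,0,13],tipL=p-25*ex,tipR=p+25*ex,botfar=G+25*ey-[0,0,13]).items():print(n,fw(X),fs(X))
```

```text
[543.3 -62.1 211. ] 18.700000000000003
tcp [188.3 119.7] [228.2  97.2]
gp [188.4 136.6] [228.1  83.5]
topend_far [188.8  90.6] [219.8  62.1]
topend_near [188.4 202.8] [236.5  86.4]
tipL [139.6 119.5] [207.5 102.3]
tipR [236.9 119.6] [248.7  92.2]
botfar [188.5  71.4] [220.1  80.8]
```

Run:
```python
from h import *
import cv2
b=r.camera("scene")[145:225,280:370]
cv2.imwrite("pics/m3.png",cv2.resize(b,(675,600),interpolation=2))
w=r.get_calibration("scene");p=r.read_state()['tcp_pos']
q=w['intrinsics']@(w['R']@p+w['t']);print((q[:2]/q[2]-[280,145])*7.5)
```

```text
[300.52907263 341.55626947]
```

View pics/m3.png

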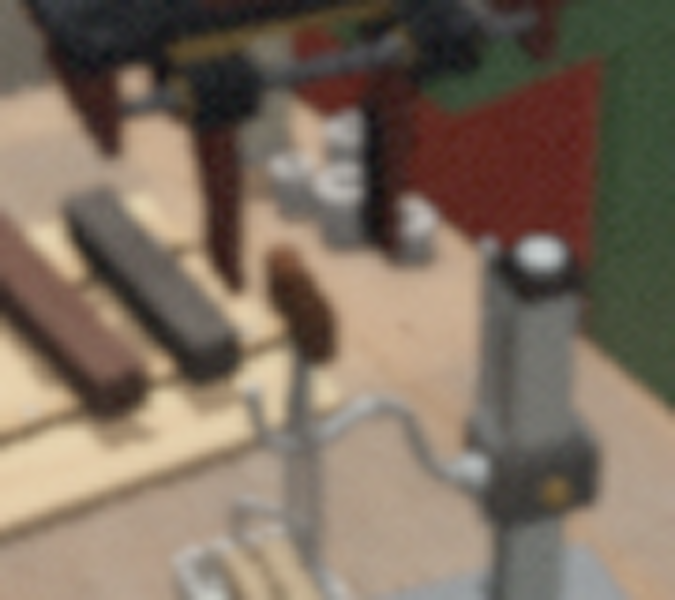

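The fingertips appear at (232,287) and (385,245), about 30 mm higher than the reported TCP. Closing gently here is harmless, and it will show whether the grip is between the pads.

```bash
python3 -m creep '[{"dp":[0,0,0],"angular":[0,0,0]},{"dp":[0,0,0],"angular":[0,0,0]},{"dp":[0,0,0],"angular":[0,0,0]},{"dp":[0,0,0],"angular":[0,0,0]},{"dp":[0,0,0],"angular":[0,0,0]},{"dp":[0,0,0],"angular":[0,0,0]},{"dp":[0,0,0],"angular":[0,0,0]},{"dp":[0,0,0],"angular":[0,0,0]}]' 8 4
python3 - <<'E'
from h import *
import cv2
b=r.camera("scene")[145:225,280:370];w=r.camera("wrist")[150:290,230:400]
cv2.imwrite("pics/m4.png",np.hstack([cv2.resize(b,(400,356),interpolation=2),cv2.resize(w,(400,356),interpolation=2)]))
E
```

```text
t: 4.05
tcp_pos: [542.8, -62.1, 210.2]
tool_rot: [-180.0, 0.0, 75.3]
contact_force: [0.2, -0.2, -0.5]
width: 8.3
grasp_force: 0.0
```

View pics/m4.png

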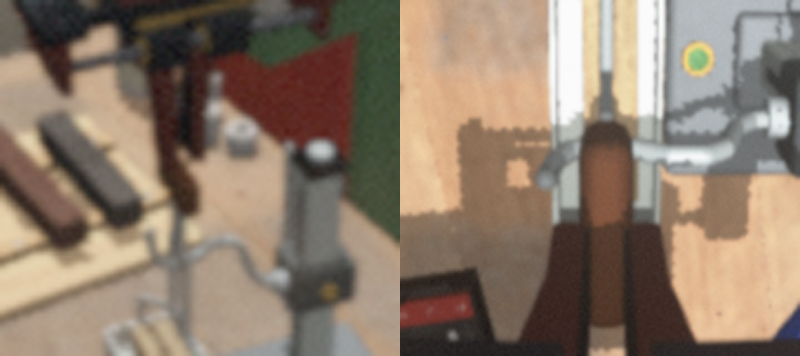

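The fingers closed to 8.3 mm without touching the grip. The wrist view shows the tips at about pixel (318,238), above and short of the grip, and the scene view shows them at about (322,183). I'll triangulate the actual tip position.

```bash
python3 - <<'E'
from h import *
np.set_printoptions(precision=1,suppress=True)
s=r.read_state();p=s['tcp_pos'];c=r.get_calibration("wrist");K,R,t=c['intrinsics'],c['R'],c['t']
def wr(p):
    x=(np.array(p)-K[:2,2])/K[0,0];th=np.linalg.norm(x);return -R.T@t,R.T@np.r_[np.sin(th)*x/th,np.cos(th)]
def tri2(a,b):
    A=np.zeros((3,3));v=np.zeros(3)
    for o,d in(a,b):P=np.eye(3)-np.outer(d,d);A+=P;v+=P@o
    x=np.linalg.solve(A,v);return x,np.linalg.norm(np.cross(x-a[0],a[1]))
print("tcp",p,"cam",-R.T@t)
x,e=tri2(wr((318,238.5)),ray("scene",(322,183)));print("tip",x,e,x-p)
o,d=wr((318,238.5));print("by gap",o+155*d)
# grip in the wrist/scene now: far-top end
x,e=tri2(wr((230+606/2.353,150+122/2.54)),ray("scene",(280+272/7.5,145+250/7.5)));print("grip far top",x,e)
E
python3 -c "
from station import r
print([a for a in dir(r) if not a.startswith('_')])"
```

```text
tcp [542.8 -62.1 210.2] cam [562.8  16.8 409.4]
tip [546.4 -60.7 233.1] 3.749451690266977 [ 3.5  1.4 22.9]
by gap [547.  -43.8 267.6]
grip far top [595.2 -35.2 251.6] 47.238958563548465
['MotionError', 'camera', 'get_calibration', 'grip_point_offset', 'read_state', 'sign_off']
```

The evidence agrees. The real fingertips are about 30 mm above the reported TCP, and closing to 8 mm over a 14 mm grip without contact means they're above z≈241. I'll reopen, go down 14 mm and probe by closing lightly.

```bash
python3 -m creep '[{"dp":[0,0,0],"angular":[0,0,0]},{"dp":[0,0,0],"angular":[0,0,0]},{"dp":[0,0,0],"angular":[0,0,0]},{"dp":[0,0,0],"angular":[0,0,0]},{"dp":[0,0,0],"angular":[0,0,0]},{"dp":[0,0,0],"angular":[0,0,0]},{"dp":[0,0,0.1],"angular":[0,0,0]},{"dp":[0,0,0.2],"angular":[0,0,0]},{"dp":[0,0,0.3],"angular":[0,0,0]},{"dp":[0,0,0.35],"angular":[0,0,0]},{"dp":[0,0,0.35],"angular":[0,0,0]},{"dp":[0,0,0.35],"angular":[0,0,0]}]' 44 4
python3 -m creep '[{"dp":[0,0,0],"angular":[0,0,0]},{"dp":[0,0,0],"angular":[0,0,0]},{"dp":[0,0,0],"angular":[0,0,0]},{"dp":[0,0,0],"angular":[0,0,0]},{"dp":[0,0,0],"angular":[0,0,0]},{"dp":[0,0,0],"angular":[0,0,0]},{"dp":[0,0,0],"angular":[0,0,0]}]' 10 4
```

```text
t: 5.15
tcp_pos: [542.8, -62.1, 196.1]
tool_rot: [-180.0, 0.0, 75.3]
contact_force: [-0.4, -0.3, -0.3]
width: 44.1
grasp_force: 0.0
t: 5.73
tcp_pos: [543.0, -62.1, 196.3]
tool_rot: [180.0, -0.0, 75.3]
contact_force: [-0.1, -0.7, 0.5]
width: 14.2
grasp_force: 4.0
```

It engaged at 14.2 mm. The tips are therefore just below the grip's top, so I'll reopen, go down another 18 mm and grip firmly.

```bash
python3 -m creep '[{"dp":[0,0,0],"angular":[0,0,0]},{"dp":[0,0,0],"angular":[0,0,0]},{"dp":[0,0,0],"angular":[0,0,0]},{"dp":[0,0,0],"angular":[0,0,0]},{"dp":[0,0,0.1],"angular":[0,0,0]},{"dp":[0,0,0.2],"angular":[0,0,0]},{"dp":[0,0,0.3],"angular":[0,0,0]},{"dp":[0,0,0.4],"angular":[0,0,0]},{"dp":[0,0,0.45],"angular":[0,0,0]},{"dp":[0,0,0.45],"angular":[0,0,0]},{"dp":[0,0,0.45],"angular":[0,0,0]},{"dp":[0,0,0.45],"angular":[0,0,0]}]' 36 4
python3 - <<'E'
from h import *
import cv2
b=r.camera("scene")[145:225,280:370];w=r.camera("wrist")[130:270,230:400]
cv2.imwrite("pics/m5.png",np.hstack([cv2.resize(b,(400,356),interpolation=2),cv2.resize(w,(400,356),interpolation=2)]))
E
```

```text
t: 6.73
tcp_pos: [543.0, -62.1, 178.4]
tool_rot: [180.0, -0.0, 75.3]
contact_force: [-0.8, -0.6, -0.1]
width: 35.7
grasp_force: 0.0
```

View pics/m5.png

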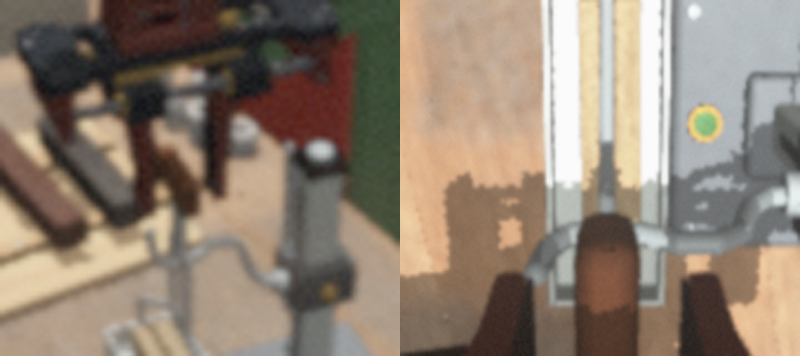

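The fingers now straddle the grip properly. The tips at (147,205) and (216,190) are just below the grip's middle, and the hook tip at (152,235) is clear. I'll go down 4 mm, grip, and set up a measuring helper that reads the averaged force and the carriage rise from the scene view.

```bash
python3 -m creep '[{"dp":[0,0,0.05],"angular":[0,0,0]},{"dp":[0,0,0.1],"angular":[0,0,0]},{"dp":[0,0,0.1],"angular":[0,0,0]},{"dp":[0,0,0.1],"angular":[0,0,0]}]' 36 4
python3 -m creep '[{"dp":[0,0,0],"angular":[0,0,0]},{"dp":[0,0,0],"angular":[0,0,0]},{"dp":[0,0,0],"angular":[0,0,0]},{"dp":[0,0,0],"angular":[0,0,0]},{"dp":[0,0,0],"angular":[0,0,0]},{"dp":[0,0,0],"angular":[0,0,0]},{"dp":[0,0,0],"angular":[0,0,0]}]' 8 30
cat > look.py <<'E'
import sys,os,cv2
from h import *
B=(338,198,364,218)
F=[];I=[]
for _ in range(4):
    F.append(r.read_state()['contact_force']);I.append(r.camera("scene").astype(float))
s=r.read_state();F.append(s['contact_force']);im=np.mean(I,0).astype(np.float32)
if not os.path.exists("ref.npy"):np.save("ref.npy",im);np.save("tcp0.npy",s['tcp_pos'])
ref=np.load("ref.npy")[B[1]:B[3],B[0]:B[2]]
m=cv2.matchTemplate(im[B[1]-30:B[3]+6,B[0]-4:B[2]+4],ref,cv2.TM_CCOEFF_NORMED)
_,v,_,(x,y)=cv2.minMaxLoc(m)
sub=0
if 0<y<m.shape[0]-1:
    a,b,c=m[y-1:y+2,x];sub=(a-c)/(2*(a-2*b+c))
w=r.get_calibration("scene");P=lambda X:(lambda q:q[:2]/q[2])(w['intrinsics']@(w['R']@np.array(X)+w['t']))
sc=(P([630,-82,150])-P([630,-82,180]))[1]/30
print("t %.2f F %s dz_tcp %.1f carriage rise mm %.1f (%.3f) width %.1f grip %.1f"%(s['t'],np.round(np.mean(F,0),2),s['tcp_pos'][2]-np.load("tcp0.npy")[2],(30-y-sub)/sc,v,s['width'],s['grasp_force']), s['tcp_pos'].round(1))
E
python3 look.py
```

```text
t: 7.17
tcp_pos: [542.7, -62.0, 174.1]
tool_rot: [-180.0, 0.0, 75.3]
contact_force: [-0.2, 0.2, -0.4]
width: 35.9
grasp_force: 0.0
t: 7.75
tcp_pos: [542.6, -62.1, 174.2]
tool_rot: [-180.0, 0.0, 75.3]
contact_force: [-0.7, 0.4, 0.8]
width: 14.0
grasp_force: 30.0
t 7.95 F [-0.73  0.56  0.2 ] dz_tcp 0.0 carriage rise mm -0.0 (1.000) width 14.2 grip 30.0 [542.7 -62.1 174.2]
```

Gripped, with little force. Next I'll raise it in slow small steps and measure after each.

```bash
for i in 1 2 3; do python3 -m creep '[{"dp":[0,0,-0.05],"angular":[0,0,0]},{"dp":[0,0,-0.1],"angular":[0,0,0]},{"dp":[0,0,-0.1],"angular":[0,0,0]}]' >/dev/null; python3 look.py; done
```

```text
t 8.40 F [-1.34 -0.11 -0.41] dz_tcp 4.0 carriage rise mm 3.8 (0.997) width 14.3 grip 30.0 [542.7 -62.1 178.2]
t 8.85 F [-1.55  0.55 -0.63] dz_tcp 8.0 carriage rise mm 7.6 (0.991) width 14.0 grip 30.0 [542.8 -62.  182.2]
t 9.30 F [-1.18  0.61 -1.15] dz_tcp 12.1 carriage rise mm 11.4 (0.983) width 13.8 grip 30.0 [542.9 -62.1 186.3]
```

Carriage tracking works well (ratio 0.95, steady). Carrying on.

```bash
for i in 1 2 3 4 5 6; do python3 -m creep '[{"dp":[0,0,-0.05],"angular":[0,0,0]},{"dp":[0,0,-0.1],"angular":[0,0,0]},{"dp":[0,0,-0.1],"angular":[0,0,0]}]' >/dev/null; python3 look.py; done
```

```text
t 9.75 F [-0.31  0.23 -1.5 ] dz_tcp 16.1 carriage rise mm 15.0 (0.974) width 14.2 grip 30.0 [542.9 -62.1 190.3]
t 10.20 F [-0.77  0.31 -2.62] dz_tcp 20.1 carriage rise mm 18.6 (0.959) width 13.7 grip 30.0 [542.9 -62.1 194.2]
t 10.65 F [-0.29  0.12 -2.65] dz_tcp 24.0 carriage rise mm 22.4 (0.933) width 14.1 grip 30.0 [542.9 -62.1 198.2]
t 11.10 F [-0.02  0.16 -2.69] dz_tcp 28.1 carriage rise mm 25.9 (0.903) width 13.7 grip 30.0 [542.8 -62.1 202.3]
t 11.55 F [-0.45 -0.33 -3.44] dz_tcp 32.0 carriage rise mm 29.3 (0.859) width 13.4 grip 30.0 [542.9 -62.1 206.2]
t 12.00 F [-0.22 -0.26 -4.58] dz_tcp 36.0 carriage rise mm 32.2 (0.818) width 13.7 grip 30.0 [542.7 -62.1 210.2]
```

```bash
for i in 1 2 3; do python3 -m creep '[{"dp":[0,0,-0.05],"angular":[0,0,0]},{"dp":[0,0,-0.1],"angular":[0,0,0]},{"dp":[0,0,-0.1],"angular":[0,0,0]}]' >/dev/null; python3 look.py; done
```

```text
t 12.45 F [ 0.   -0.29 -4.46] dz_tcp 40.0 carriage rise mm 32.2 (0.817) width 13.8 grip 30.0 [542.8 -62.1 214.2]
t 12.90 F [ 0.14 -0.29 -4.6 ] dz_tcp 44.0 carriage rise mm 32.2 (0.817) width 13.5 grip 30.0 [542.8 -62.1 218.2]
t 13.35 F [-0.39 -0.08 -4.34] dz_tcp 48.1 carriage rise mm 32.2 (0.817) width 13.9 grip 30.0 [542.8 -62.1 222.3]
```

The hook parted at dz≈35.3 (carriage stopped, weight 4.6 N). So the eye is now 12.8 mm above the trough, and the target is 33 mm (dz≈68.3).

```bash
python3 -m creep '[{"dp":[0,0,-0.1],"angular":[0,0,0]},{"dp":[0,0,-0.2],"angular":[0,0,0]},{"dp":[0,0,-0.3],"angular":[0,0,0]},{"dp":[0,0,-0.35],"angular":[0,0,0]},{"dp":[0,0,-0.4],"angular":[0,0,0]},{"dp":[0,0,-0.4],"angular":[0,0,0]}]' ; python3 look.py;python3 -m creep '[{"dp":[0,0,-0.04],"angular":[0,0,0]},{"dp":[0,0,-0.08],"angular":[0,0,0]},{"dp":[0,0,-0.11],"angular":[0,0,0]},{"dp":[0,0,-0.11],"angular":[0,0,0]},{"dp":[0,0,-0.11],"angular":[0,0,0]}]' ; python3 look.py
```

```text
t: 13.85
tcp_pos: [543.1, -62.1, 238.8]
tool_rot: [180.0, -0.0, 75.3]
contact_force: [0.4, 0.5, -4.5]
width: 13.5
grasp_force: 30.0
t 14.05 F [ 0.11 -0.13 -4.47] dz_tcp 63.9 carriage rise mm 32.2 (0.815) width 13.8 grip 30.0 [542.7 -62.  238.1]
t: 14.47
tcp_pos: [542.9, -62.1, 242.8]
tool_rot: [180.0, -0.0, 75.3]
contact_force: [0.6, 0.1, -4.0]
width: 13.9
grasp_force: 30.0
t 14.67 F [ 0.03 -0.11 -4.21] dz_tcp 68.4 carriage rise mm 32.1 (0.816) width 13.9 grip 30.0 [542.8 -62.1 242.6]
```

Eye 33 mm up with no contact on the lower edge. I'll draw it off along tool −y, slowly, checking the force.

```bash
for i in 1 2; do python3 -m creep '[{"dp":[0,-0.05,0],"angular":[0,0,0]},{"dp":[0,-0.1,0],"angular":[0,0,0]},{"dp":[0,-0.15,0],"angular":[0,0,0]},{"dp":[0,-0.2,0],"angular":[0,0,0]},{"dp":[0,-0.25,0],"angular":[0,0,0]}]' | grep -v rot; done; python3 look.py
```

```text
t: 15.08
tcp_pos: [532.9, -59.5, 242.7]
contact_force: [-0.3, 0.2, -4.1]
width: 13.7
grasp_force: 30.0
t: 15.5
tcp_pos: [523.3, -57.0, 242.7]
contact_force: [-0.2, -0.4, -4.3]
width: 13.9
grasp_force: 30.0
t 15.70 F [-0.06 -0.14 -4.04] dz_tcp 68.5 carriage rise mm 32.0 (0.810) width 13.9 grip 30.0 [523.5 -57.  242.7]
```

```bash
for i in 1 2; do python3 -m creep '[{"dp":[0,-0.06,0],"angular":[0,0,0]},{"dp":[0,-0.12,0],"angular":[0,0,0]},{"dp":[0,-0.18,0],"angular":[0,0,0]},{"dp":[0,-0.25,0],"angular":[0,0,0]},{"dp":[0,-0.32,0],"angular":[0,0,0]},{"dp":[0,-0.4,0],"angular":[0,0,0]}]' | grep -v rot; done; python3 look.py
```

```text
t: 16.2
tcp_pos: [507.7, -52.9, 242.7]
contact_force: [-0.7, -0.1, -4.6]
width: 14.0
grasp_force: 30.0
t: 16.7
tcp_pos: [492.3, -48.8, 242.7]
contact_force: [0.8, 0.1, -5.4]
width: 13.8
grasp_force: 30.0
t 16.90 F [ 0.21 -0.02 -4.87] dz_tcp 68.6 carriage rise mm 32.0 (0.810) width 13.7 grip 30.0 [492.6 -48.8 242.8]
```

The tray is clear of the hook. Now to carry it to the board spot: TCP to (503,226), yaw +8.6°, at a moderate speed and constant height.

```bash
python3 -m creep '[{"dp":[0.1,-0.02,0],"angular":[0,0,0]},{"dp":[0.3,-0.07,0],"angular":[0,0,-0.05]},{"dp":[0.6,-0.13,0],"angular":[0,0,-0.1]},{"dp":[1.0,-0.22,0],"angular":[0,0,-0.2]},{"dp":[1.5,-0.33,0],"angular":[0,0,-0.3]},{"dp":[2.0,-0.44,0],"angular":[0,0,-0.4]},{"dp":[2.5,-0.55,0],"angular":[0,0,-0.5]},{"dp":[3.0,-0.67,0],"angular":[0,0,-0.6]},{"dp":[3.5,-0.78,0],"angular":[0,0,-0.75]},{"dp":[4.0,-0.89,0],"angular":[0,0,-0.9]},{"dp":[4.5,-1.0,0],"angular":[0,0,-1.0]},{"dp":[5.0,-1.11,0],"angular":[0,0,-1.1]},{"dp":[5.4,-1.2,0],"angular":[0,0,-1.2]},{"dp":[5.8,-1.29,0],"angular":[0,0,-1.3]},{"dp":[6.15,-1.36,0],"angular":[0,0,-1.4]},{"dp":[6.4,-1.42,0],"angular":[0,0,-1.43]},{"dp":[6.6,-1.46,0],"angular":[0,0,-1.43]},{"dp":[6.71,-1.49,0],"angular":[0,0,-1.43]},{"dp":[6.71,-1.49,0],"angular":[0,0,-1.43]},{"dp":[6.71,-1.49,0],"angular":[0,0,-1.43]}]'
python3 -m creep '[{"dp":[0,0,0.1],"angular":[0,0,0]},{"dp":[0,0,0.25],"angular":[0,0,0]},{"dp":[0,0,0.45],"angular":[0,0,0]},{"dp":[0,0,0.7],"angular":[0,0,0]},{"dp":[0,0,0.95],"angular":[0,0,0]},{"dp":[0,0,1.15],"angular":[0,0,0]},{"dp":[0,0,1.3],"angular":[0,0,0]},{"dp":[0,0,1.4],"angular":[0,0,0]},{"dp":[0,0,1.45],"angular":[0,0,0]},{"dp":[0,0,1.45],"angular":[0,0,0]},{"dp":[0,0,1.45],"angular":[0,0,0]}]'
python3 - <<'E'
from h import *
import cv2
c=r.get_calibration("wrist");np.savez("w6.npz",R=c['R'],t=c['t'],K=c['intrinsics'])
w=r.camera("wrist");s=r.camera("scene");t=r.camera("top")
for n,i in(("w6",w),("s6",s),("t6",t)):cv2.imwrite(f"pics/{n}.png",i)
a=cv2.resize(s[150:250,215:345],(390,300),interpolation=2);b=cv2.resize(w[60:260,200:460],(390,300),interpolation=2);d=cv2.resize(t[145:265,165:320],(390,300),interpolation=2)
cv2.imwrite("pics/m6.png",np.vstack([np.hstack([a,b]),np.hstack([d,d*0])]))
E
```

```text
t: 18.57
tcp_pos: [503.2, 225.1, 242.6]
tool_rot: [-180.0, 0.0, 83.8]
contact_force: [-0.9, -0.4, -4.6]
width: 13.5
grasp_force: 30.0
t: 19.48
tcp_pos: [503.4, 225.9, 184.9]
tool_rot: [180.0, -0.0, 83.9]
contact_force: [-0.2, 0.1, -5.0]
width: 14.4
grasp_force: 30.0
```

View pics/m6.png

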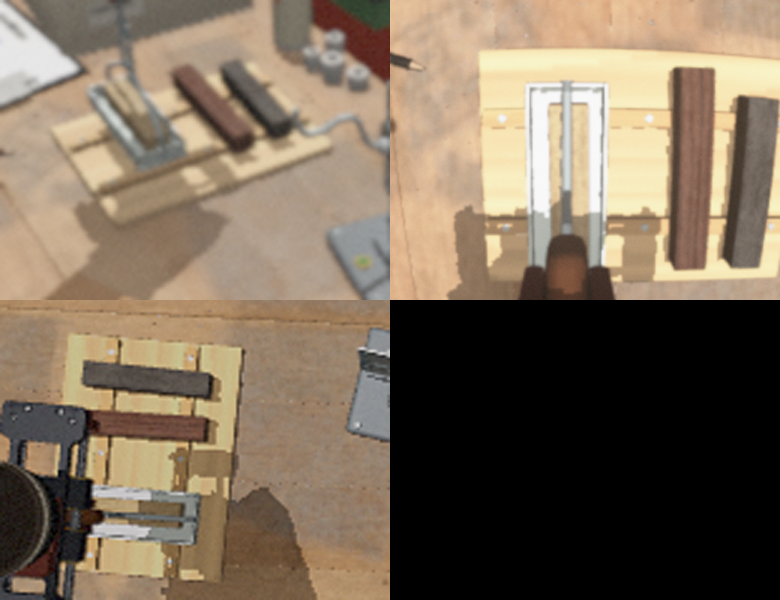

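The tray hangs parallel to the dark blanks over the clear part. In the wrist view its far rim corners are at (525,85) and (608,83). The two battens pass beneath it at rows 118 and 228. I'll compute the tray pose and height.

Run:
```python
import numpy as np
f=np.load("w6.npz");K,R,t=f['K'],f['R'],f['t']
def P(p,z):
    p=np.array([200+(p[0]-390)/1.5,60+p[1]/1.5]);x=(p-K[:2,2])/K[0,0];th=np.linalg.norm(x);d=R.T@np.r_[np.sin(th)*x/th,np.cos(th)];o=-R.T@t
    return o+d*(z-o[2])/d[2]
np.set_printoptions(precision=1,suppress=True)
y=np.radians(-6.1);ey=np.array([-np.sin(y),np.cos(y),0])
for z in(60,66,71,76):
    a,b=P((525,84),z),P((608,83),z);print(z,np.linalg.norm(b-a),(a+b)/2-75*ey,np.degrees(np.arctan2(*(b-a)[1::-1])))
a,b=P((481,52),12),P((483,278),12);print("board near edge (x=-135)",a,b,np.degrees(np.arctan2(*(a-b)[1::-1]))-90, "far-left corner expected",np.array([567.6,221.2,12])-135*np.array([np.cos(y),np.sin(y),0])+100*ey)
a,b=P((692,67),49),P((689,269),49);print("blank a",(a+b)/2,np.degrees(np.arctan2(*(a-b)[1::-1]))-90)
```

```text
60 57.28259105450552 [502.6 226.6  60. ] -5.416717676186268
66 56.22184316817559 [502.6 226.7  66. ] -5.41671767618621
71 55.33788659623411 [502.7 226.7  71. ] -5.4167176761862565
76 54.45393002429263 [502.7 226.8  76. ] -5.416717676186304
board near edge (x=-135) [445.8 333.8  12. ] [418.6 141.2  12. ] -8.045707742878747 far-left corner expected [444. 335.  12.]
blank a [598.1 226.4  49. ] -3.3163518284945894
```

The tray is within 1.5 mm of the spot and aligned. Its underside is 22–27 mm above the battens. I'll lower 16 mm, then creep down by feel.

```bash
python3 -m creep '[{"dp":[0.03,0,0.05],"angular":[0,0,0]},{"dp":[0.03,0,0.15],"angular":[0,0,0]},{"dp":[0.03,0,0.25],"angular":[0,0,0]},{"dp":[0.03,0,0.35],"angular":[0,0,0]},{"dp":[0.03,0,0.4],"angular":[0,0,0]},{"dp":[0.03,0,0.4],"angular":[0,0,0]}]' >/dev/null; python3 look.py
for i in 1 2 3; do python3 -m creep '[{"dp":[0,0,0.025],"angular":[0,0,0]},{"dp":[0,0,0.04],"angular":[0,0,0]},{"dp":[0,0,0.04],"angular":[0,0,0]}]'>/dev/null; python3 look.py; done
```

```text
t 20.33 F [ 0.06  0.35 -4.1 ] dz_tcp -5.4 carriage rise mm 32.0 (0.809) width 13.7 grip 30.0 [503.4 227.1 168.8]
t 20.78 F [ 0.76 -0.14 -4.53] dz_tcp -7.1 carriage rise mm 32.0 (0.808) width 13.9 grip 30.0 [503.3 227.1 167.1]
t 21.23 F [-0.1   0.5  -4.46] dz_tcp -8.7 carriage rise mm 31.9 (0.808) width 14.0 grip 30.0 [503.3 227.1 165.5]
t 21.68 F [ 0.11 -0.09 -3.98] dz_tcp -10.3 carriage rise mm 31.9 (0.808) width 13.8 grip 30.0 [503.3 227.1 163.8]
```

```bash
for i in 1 2 3 4; do python3 -m creep '[{"dp":[0,0,0.015],"angular":[0,0,0]},{"dp":[0,0,0.025],"angular":[0,0,0]},{"dp":[0,0,0.025],"angular":[0,0,0]}]'>/dev/null; python3 look.py; done
```

```text
t 22.13 F [ 0.35 -0.23 -4.28] dz_tcp -11.3 carriage rise mm 32.0 (0.808) width 13.7 grip 30.0 [503.3 227.1 162.9]
t 22.58 F [-0.2   0.29 -4.18] dz_tcp -12.3 carriage rise mm 31.9 (0.808) width 13.9 grip 30.0 [503.3 227.1 161.9]
t 23.03 F [-0.4   0.02 -4.01] dz_tcp -13.3 carriage rise mm 32.0 (0.809) width 13.8 grip 30.0 [503.2 227.1 160.9]
t 23.48 F [-0.01 -0.26 -4.38] dz_tcp -14.3 carriage rise mm 31.9 (0.807) width 13.7 grip 30.0 [503.3 227.  159.9]
```

```bash
for i in 1 2 3; do python3 -m creep '[{"dp":[0,0,0.01],"angular":[0,0,0]},{"dp":[0,0,0.02],"angular":[0,0,0]},{"dp":[0,0,0.02],"angular":[0,0,0]}]'>/dev/null; python3 look.py; done
```

```text
t 23.93 F [ 0.33 -0.02 -4.66] dz_tcp -15.1 carriage rise mm 32.0 (0.809) width 14.1 grip 30.0 [503.3 227.  159. ]
t 24.38 F [-1.16 -0.81  0.16] dz_tcp -15.6 carriage rise mm 31.9 (0.807) width 13.7 grip 30.0 [503.4 227.  158.6]
t 24.83 F [-2.86 -2.44  7.69] dz_tcp -15.7 carriage rise mm 32.0 (0.808) width 14.0 grip 30.0 [503.6 227.  158.5]
```

```bash
for i in 1; do python3 -m creep '[{"dp":[0,0,0.01],"angular":[0,0,0]},{"dp":[0,0,0.015],"angular":[0,0,0]},{"dp":[0,0,0.015],"angular":[0,0,0]}]'>/dev/null; python3 look.py; done
```

```text
t 25.28 F [-4.16 -2.56 13.01] dz_tcp -15.7 carriage rise mm 32.0 (0.809) width 13.8 grip 30.0 [503.8 227.  158.5]
```

Touched down at TCP z 158.5. I'll back the command up 1.2 mm to relieve the press, then release slowly.

```bash
python3 -m creep '[{"dp":[0,0,-0.015],"angular":[0,0,0]},{"dp":[0,0,-0.03],"angular":[0,0,0]},{"dp":[0,0,-0.03],"angular":[0,0,0]}]'>/dev/null; python3 look.py
```

```text
t 25.73 F [-2.41 -2.48  6.05] dz_tcp -15.7 carriage rise mm 32.0 (0.809) width 14.1 grip 30.0 [503.5 227.  158.5]
```

```bash
python3 -m creep '[{"dp":[0,0,-0.01],"angular":[0,0,0]},{"dp":[0,0,-0.015],"angular":[0,0,0]},{"dp":[0,0,-0.015],"angular":[0,0,0]}]'>/dev/null; python3 look.py
python3 -m creep '[{"dp":[0,0,0],"angular":[0,0,0]},{"dp":[0,0,0],"angular":[0,0,0]},{"dp":[0,0,0],"angular":[0,0,0]}]' - 5;  python3 -m creep '[{"dp":[0,0,0],"angular":[0,0,0]},{"dp":[0,0,0],"angular":[0,0,0]},{"dp":[0,0,0],"angular":[0,0,0]},{"dp":[0,0,0],"angular":[0,0,0]},{"dp":[0,0,0],"angular":[0,0,0]},{"dp":[0,0,0],"angular":[0,0,0]},{"dp":[0,0,0],"angular":[0,0,0]}]' 40 5; python3 look.py
```

```text
t 26.18 F [-0.59 -1.24  1.35] dz_tcp -15.6 carriage rise mm 32.0 (0.808) width 13.6 grip 30.0 [503.3 227.1 158.6]
t: 26.43
tcp_pos: [503.3, 227.1, 158.5]
tool_rot: [180.0, 0.0, 83.9]
contact_force: [0.7, -0.9, -0.2]
width: 14.0
grasp_force: 5.0
t: 27.02
tcp_pos: [503.3, 227.1, 158.7]
tool_rot: [180.0, -0.0, 83.9]
contact_force: [-0.0, -1.4, 0.6]
width: 40.3
grasp_force: 0.0
t 27.22 F [-0.04  0.03  0.06] dz_tcp -15.5 carriage rise mm 32.0 (0.808) width 40.3 grip 0.0 [503.3 227.1 158.7]
```

Released. Now withdraw straight up, then check the final pose.

```bash
python3 -m creep '[{"dp":[0,0,-0.1],"angular":[0,0,0]},{"dp":[0,0,-0.3],"angular":[0,0,0]},{"dp":[0,0,-0.6],"angular":[0,0,0]},{"dp":[0,0,-1.0],"angular":[0,0,0]},{"dp":[0,0,-1.5],"angular":[0,0,0]},{"dp":[0,0,-2.0],"angular":[0,0,0]},{"dp":[0,0,-2.5],"angular":[0,0,0]},{"dp":[0,0,-2.8],"angular":[0,0,0]},{"dp":[0,0,-3],"angular":[0,0,0]},{"dp":[0,0,-3],"angular":[0,0,0]},{"dp":[0,0,-3],"angular":[0,0,0]},{"dp":[0,0,-3],"angular":[0,0,0]}]'
python3 - <<'E'
from h import *
import cv2
c=r.get_calibration("wrist");np.savez("w7.npz",R=c['R'],t=c['t'],K=c['intrinsics'])
w=r.camera("wrist");cv2.imwrite("pics/w7.png",w);s=r.camera("scene")
cv2.imwrite("pics/m7.png",np.hstack([cv2.resize(s[150:250,215:345],(390,300),interpolation=2),cv2.resize(w[40:240,200:460],(390,300),interpolation=2)]))
E
```

```text
t: 28.22
tcp_pos: [502.8, 226.9, 277.9]
tool_rot: [-179.9, 0.0, 83.9]
contact_force: [-0.1, 0.6, -0.1]
width: 39.9
grasp_force: 0.0
```

View pics/m7.png

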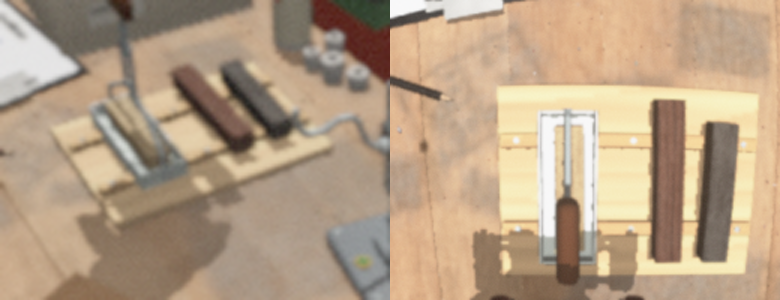

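The tray stands upright across both battens, with its rim at (538,110) to (595,262). The blank is still in it, it lies parallel to the two dark blanks, and the gripper is clear. Handing in.

```bash
python3 -c "
from station import r;print(r.sign_off())"
```

```text
the job is handed in; nothing more can be done
None
```

The tray is off the balance and standing on the clear part of the drying board, blank still in it and in line with the two dark blanks; touchdown briefly pressed it to about 13 N, and the job was handed in at about 28 s (no verdict returned).

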